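Set the laminator one click thicker and start it

TASK

The next chart goes into a thicker pouch: with a fingertip on the rim of the laminator's knurled thumbwheel, roll its top towards the back of the machine by exactly one click from where it now stands and let it settle there. Then press the round start button beside it fully down and let it come up again. Leave the small oblong reverse button alone, and do not pick up or push aside anything lying on or around the laminator.

Things in the scene. Friction and masses are not known exactly. Their poses are not given: they have to be found in the camera images.
- laminator: Desktop pouch laminator, fixed to the desk, 160 mm deep (x), 400 mm wide (y), flat top 75 mm high. Origin: centre of its underside; x points from its front (feed shelf, robot's side) to its back, y to its left seen from the robot. On its top right, in a row along y at x = 0: knurled thumbwheel (y = -140 mm), round start button (-70 mm), oblong reverse button (-12 mm).
- dial_top (a point): Highest point of the thumbwheel's rim, 88 mm above the desk; does not turn. Black knurled drum, 26 mm radius, 20 mm wide, axis level along the laminator's y, 26 mm below this point. Between grey cheeks (50 x 11 mm, tops 4.5 mm below this point) only its rim is open to touch. Dragging the rim to the laminator's +x turns it up. Friction with a fingertip about 0.7 or more.
- dial (a joint): Thumbwheel angle in rad, grows as its top moves towards the laminator's back. Four detents, 0, 0.524, 1.047, 1.571 (30 degrees or 13.6 mm of rim apart); it starts in the first or second. Let go, it snaps into the nearest. Turning it takes up to 0.035 N m (1.4 N at the rim). Stops 0.12 beyond the end detents.
- dial_mark (a point): The one white rib on the thumbwheel's rim; turns with it at 26 mm radius. In the four detents it stands 45 and 15 degrees in front of the top, then 15 and 45 degrees behind it, level with four white strokes of rising thickness on the cheek to its left.
- start_top (a point): Centre of the top face of the round start button, 26 mm across, standing 9 mm above the panel when up (86 mm above the desk); moves with the button.
- start (a joint): Travel of the start button in m: 0 up, 0.005 fully down. A spring returns it: 0.8 N to start, 4 N fully down.
- reverse_top (a point): Centre of the top face of the reverse button, oblong 22 x 10 mm, 6 mm above the panel. Not to be pressed.
- reverse (a joint): Travel of the reverse button in m: 0 up, 0.003 fully down.
- marker: Marker pen, 112 x 13 x 13 mm, lying on the left part of the laminator's top. Loose bystander; origin at the centre of its underside.
- tape_roll: Roll of clear tape lying flat on the laminator's top left of the buttons, 60 mm across, 19 mm high. Loose bystander; origin at the centre of its underside.
- stapler: Black stapler standing on the desk in front of the laminator, 138 x 36 x 54 mm. Loose bystander; origin at the centre of its underside.
- pen_cup: Square black pen cup with pens, 78 x 78 x 96 mm, pens up to 165 mm high. Loose bystander; origin at the centre of its underside.
- mug: White mug, 82 mm across, 95 mm high. Loose bystander; origin at the centre of its underside.
- sanitiser: Clear bottle of hand sanitiser, 60 mm across, 160 mm high. Loose bystander; origin at the centre of its underside.
- orthosis: Pale rigid foot-orthosis shell, 170 x 76 mm, about 28 mm high. Loose bystander; origin at the centre of its underside.
- mouse: Black computer mouse, 105 x 60 x 30 mm. Loose bystander; origin at the centre of its underside.

How it is judged:
On the way, in this order (a step that is already met when the one before it is completed fails the run):
1. the thumbwheel rests one click further than at the start (distance of dial_mark from where it was at the start of the episode between 0.0095 and 0.0175 m and (value of joint dial between 0.4036 and 0.6436 rad or value of joint dial between 0.9272 and 1.1672 rad) and value of joint start below 0.001 m), for 0.3 s.
2. then the start button is fully down (distance of dial_mark from where it was at the start of the episode between 0.0095 and 0.0175 m and (value of joint dial between 0.4036 and 0.6436 rad or value of joint dial between 0.9272 and 1.1672 rad) and value of joint start above 0.004 m), for 0.05 s.
At the end, for the whole second after the job is handed in: The thumbwheel rests in the next detent up from the one it started in (within 0.12 rad), the start button has been pressed down at least 4 of its 5 mm after that and is up again, the reverse button is up, and nothing else has been moved (all of step 1 and value of joint reverse below 0.0008 m); the robot touches nothing.
It fails at once if the start button is pressed before the wheel is set (value of joint start above 0.0025 m and not (distance of dial_mark from where it was at the start of the episode between 0.0095 and 0.0175 m and (value of joint dial between 0.4036 and 0.6436 rad or value of joint dial between 0.9272 and 1.1672 rad))).
It fails at once if the reverse button is pressed (value of joint reverse above 0.0015 m).
It fails at once if the arm or the gripper's body, not a fingertip, bears on the laminator (contact force between the arm and laminator above 3 N).
It fails at once if a bystander is moved by more than 20 mm or lifted (distance of any of marker, tape_roll, stapler, pen_cup, mug, sanitiser, orthosis, mouse from where it was at the start of the episode above 0.02 m).
It also fails if it takes over 38 s, if anything falls off the work surface, if the arm or the gripper's body presses on something with over 40 N, if the wrist force passes 120 N, or if a joint passes its speed limit or range.

ROBOT

A 7-joint arm with a two-finger parallel gripper is mounted at the origin on the work surface. World frame = base frame: x ahead of the robot, y to its left, z up, the work surface at z = 0. Lengths are in m, angles in rad, forces in N, time in s.
With the tool pointing down it reaches from about 0.425 to 0.875 m from the base axis. Payload 4.7 kg.
Tool frame: the origin (TCP) lies midway between the tips of the shut fingers; the grasp point (between the pads) lies 19 mm behind it; x points along the fingers, y is the direction in which the jaws open and shut, and the axes are right-handed (so a half turn about x gives the same grasp; the last joint's range is limited). The gripper opens to 87 mm and grips with 3 to 60 N. Pads are 19 mm wide; open, the fingers measure 117 mm over their backs; the gripper's body (75 mm by 190 mm) begins 51 mm behind the grasp point.
Start: joints at [-1.217, 0.321, -0.07, 1.45, 0.023, 1.371, -0.057], TCP at [0.217, 0.613, 0.223] pointing down, gripper open.
Joint ranges: [-2.86, 2.86], [-0.3, 2.09], [-1.38, 1.24], [0.06, 2.45], [-1.56, 4.7], [0.09, 2.05], [-2.69, 2.69]. Speed limits (rad/s): [2.57, 2.57, 3.14, 3.14, 3.14, 3.14, 3.14].

INTERFACE

Orientations are given as a rotation vector (axis times angle).
In Python, from bench import ctrl gives the robot as it stands. The module is installed in compiled form; this text tells all that it offers.
- The arm moves only by the tool servo_tool, never from a script. Its arguments are lists of equal length, an entry for each row: "dp": the shift along the tool's x, y, z in units of 25 mm (1.0 is 25 mm), a list of three; "yaw": the turn about the tool's x in units of 6 degrees (1.0 is 6 degrees). A call has exactly 5 rows; each row shifts and turns the commanded pose from where the row before left it, along the tool's axes as they then stand; what a row does not reach is not made up. A row lasts 1/10 s, in which the tool goes at most 50 mm and 8.59 degrees, less where a joint would pass 70% of its speed; a pose out of reach is approached as far as the arm can. A call is refused whole if a number of a shift passes 1 or a number of a turn 1, either way. A call with a gripper value outside its range is refused whole. "fingers" is the opening, from 0 (shut) to 1 (fully open), set as the call begins (left out, the last holds). The fingers move at their own pace and stop on an object; "grip_force" is the grip in N (left out, the last holds). Time passes only in rows, so rows that do not move let the fingers close, or fill a call up. It gives the time, the measured TCP pose, the force and the opening at its end, in the units of the state.
- ctrl.get_state(): the state, without advancing time (a new reading comes with each control period).
- ctrl.get_image(name): name is "scene" or "top" or "wrist"; returns (picture, depth): 384x512x3 uint8, red, green, blue; 384x512 float32, m along the optical axis (not along the pixel's ray), 0 where there is no reading.
- ctrl.camera_info(name): a dict with "fx", "fy", "cx", "cy" (pixels), "extrinsics" (4x4, takes a point from world to camera coordinates); the wrist camera has in their place "hand_eye" (4x4, takes a point from camera to tool coordinates, whose origin is the TCP and whose axes are the tool frame's). Camera axes: x right, y down, z forward; pixel columns grow to the right and rows downward; lengths in m; the calibration is good to about 2 mm. A picture is of the moment at which its call begins: read the wrist's pose just before it. camera_info takes no time and is no camera call.
- ctrl.close_job(): hands the job in, once; it reports no verdict.
Trained networks look in the newest picture that a camera, given by its name, has taken for a name from the list of things; names that differ only in an ending like _2 or _b are one class to them, and where a whole thing is asked for, a point or a joint stands for the part that bears it (a point fixed in the world has none). Each returns a list of dicts, best first, with "score" (0 to 1); they miss things now and then, are a little off and sometimes report something else, mostly with a low value. They report only what shows in the picture. A call takes as long as a camera call.
- ctrl.search_frame(camera, label): "extent" ([left, top, right, bottom] in pixels, round what is visible of it).
- ctrl.cut_out(camera, label): "region" (384x512 bool, what is visible of it) and "extent" ([left, top, right, bottom] in pixels, round what is visible of it).
The state is a dict: "time": time; "joint_positions": joint angles; "qd": joint speeds; "joint_torque": joint torques, N m; "position": TCP position; "tool_rot": TCP orientation; "ft_force": force on the tool from outside, world axes, zero at the start; "torque": the same for the moment, N m; "grip_width": opening from 0.0 (shut) to 1.0 (fully open).
Only numpy, scipy, OpenCV 4.12 (cv2) and the standard library are available. Lean on these libraries where they do the work, as an engineer would, in place of code of your own. Each camera call takes 0.05 s, during which the arm holds its last target.

## Working session

There is one attempt and no reset: what is moved stays moved. The work goes in short steps, Python scripts to look and compute and a tool call to move; the robot and the scene stay as the last step left them, time stands still between calls to the robot, and variables do not carry over. Pictures are saved under pics/ and viewed, and the job is handed in when it is done.

Besides the shell and the picture viewer there is one more tool, called in YAML: its name, and indented under it one key for each argument. servo_tool: Moves the arm, as the interface text tells. Its arguments: {"type":"object","properties":{"dp":{"type":"array","items":{"type":"array","items":{"type":"number"}}},"yaw":{"type":"array","items":{"type":"number"}},"fingers":{"type":"number"},"grip_force":{"type":"number"}},"required":["dp","yaw"]}

```bash
mkdir -p pics
cat > h.py <<'E'
import numpy as np,cv2
from bench import ctrl
from scipy.spatial.transform import Rotation as R
def pix2w(cam,u,v,d,st=None):
    i=ctrl.camera_info(cam)
    p=np.array([(u-i['cx'])/i['fx']*d,(v-i['cy'])/i['fy']*d,d,1])
    if 'extrinsics' in i: return (np.linalg.inv(np.array(i['extrinsics']))@p)[:3]
    q=(np.array(i['hand_eye'])@p)[:3]
    return R.from_rotvec(st['tool_rot']).as_matrix()@q+np.array(st['position'])
def w2pix(cam,P,st=None):
    i=ctrl.camera_info(cam)
    if 'extrinsics' in i: q=(np.array(i['extrinsics'])@np.append(P,1))[:3]
    else:
        t=R.from_rotvec(st['tool_rot']).as_matrix().T@(np.array(P)-st['position'])
        q=(np.linalg.inv(np.array(i['hand_eye']))@np.append(t,1))[:3]
    return q[0]/q[2]*i['fx']+i['cx'],q[1]/q[2]*i['fy']+i['cy']
def save(n,im): cv2.imwrite('pics/'+n,cv2.cvtColor(im,cv2.COLOR_RGB2BGR))
E
python3 - <<'E'
from h import *
s=ctrl.get_state(); print({k:np.round(v,3) for k,v in s.items()})
print(R.from_rotvec(s['tool_rot']).as_matrix().round(3))
for c in ['scene','top','wrist']:
    im,d=ctrl.get_image(c); save(c+'0.png',im); np.save(c+'0.npy',d)
for c in ['top','scene']:
  for l in ['laminator','dial_top','dial_mark','start_top','reverse_top']:
    print(c,l,[(np.round(x['extent']),round(x['score'],2)) for x in ctrl.search_frame(c,l)][:2])
print(ctrl.get_state()['time'])
E
```

```text
{'time': np.float64(0.0), 'joint_positions': array([-1.217,  0.322, -0.07 ,  1.452,  0.023,  1.371, -0.057]), 'qd': array([-0.002,  0.   ,  0.   ,  0.   , -0.001, -0.   , -0.001]), 'joint_torque': array([ 0.0000e+00, -4.9131e+01, -4.0400e-01, -3.1252e+01, -6.4000e-02,
        4.4000e-02,  0.0000e+00]), 'position': array([0.217, 0.612, 0.221]), 'tool_rot': array([ 0.265,  1.555, -0.268]), 'ft_force': array([0.698, 0.259, 0.307]), 'torque': array([ 0.031, -0.03 , -0.064]), 'grip_width': np.float64(0.997)}
[[-0.001  0.333  0.943]
 [-0.002  0.943 -0.333]
 [-1.    -0.002  0.   ]]
top laminator [(array([197., 146., 351., 240.]), 0.97)]
top dial_top []
top dial_mark [(array([318., 186., 332., 201.]), 0.48), (array([298., 185., 304., 197.]), 0.22)]
top start_top [(array([297., 186., 304., 193.]), 0.38)]
top reverse_top [(array([240., 171., 259., 194.]), 0.42), (array([112., 125., 155., 166.]), 0.17)]
scene laminator [(array([184., 176., 312., 255.]), 0.95)]
scene dial_top [(array([190., 179., 313., 257.]), 0.75)]
scene dial_mark [(array([208., 214., 215., 225.]), 0.53)]
scene start_top []
scene reverse_top []
0.65
```

Run:
```python
import cv2
for c in ['scene','top']:
    im=cv2.imread(f'pics/{c}0.png'); cv2.imwrite(f'pics/{c}0c.png',cv2.resize(im[120:280,160:380],None,fx=3.6,fy=3.6,interpolation=2))
```

```text
(no output)
```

View pics/top0.png

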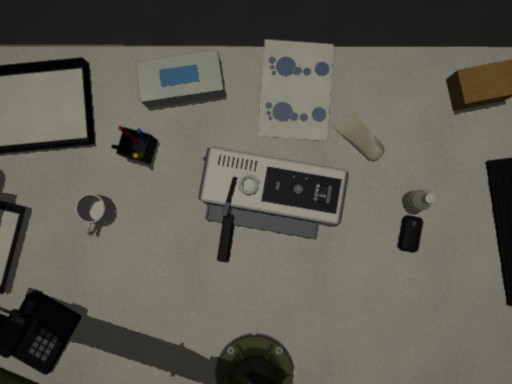

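View pics/scene0.png

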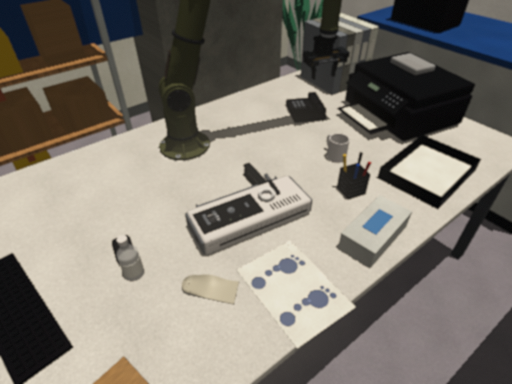

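```bash
ls pics
```

```text
scene0.png
scene0c.png
top0.png
top0c.png
wrist0.png
```

View pics/top0c.png

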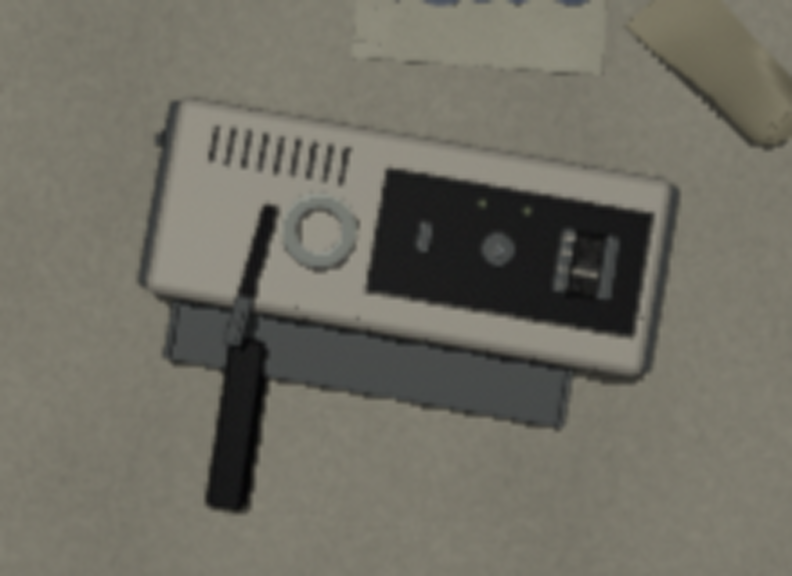

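View pics/wrist0.png

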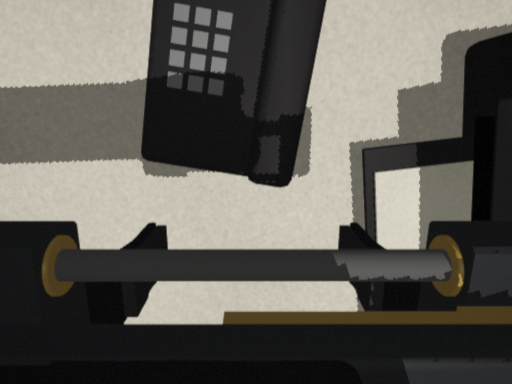

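Run:
```python
from h import *
d=np.load('top0.npy')
def ray(u,v,z):
    a=pix2w('top',u,v,0.5);b=pix2w('top',u,v,1.0); return a+(b-a)*(z-a[2])/(b[2]-a[2])
for n,(x,y),z in [('mark',(585,268),.086),('wheel',(588,265),.086),('start',(498,249),.086),('rev',(424,237),.081),('tlc',(178,101),.075),('trc',(674,184),.075),('brc',(640,378),.075),('blc',(145,287),.075)]:
    u=x/3.6+160-.36;v=y/3.6+120-.36
    dd=d[int(round(v)),int(round(u))]; print(n,ray(u,v,z).round(4),pix2w('top',u,v,dd).round(4))
r=ctrl.cut_out('top','laminator')[0]['region']
vv,uu=np.nonzero(r); P=np.array([pix2w('top',u,v,d[v,u]) for u,v in zip(uu,vv)])
P=P[(P[:,2]>.068)&(P[:,2]<.1)];print(len(P),np.median(P[:,2]))
rect=cv2.minAreaRect((P[:,:2]*1000).astype(np.float32));print(rect)
i=ctrl.camera_info('wrist');print(np.round(i['hand_eye'],3),i['fx'],i['fy'],i['cx'],i['cy'])
i=ctrl.camera_info('top');print(i['fx'],pix2w('top',256,192,0))
```

```text
mark [ 0.5189 -0.1875  0.086 ] [ 0.519  -0.1876  0.0854]
wheel [ 0.5213 -0.1899  0.086 ] [ 0.5214 -0.1901  0.0839]
start [ 0.5335 -0.1199  0.086 ] [ 0.5337 -0.1201  0.0836]
rev [ 0.543  -0.0625  0.081 ] [ 0.5432 -0.0626  0.0786]
tlc [0.6505 0.1318 0.075 ] [0.6527 0.1334 0.0612]
trc [ 0.586 -0.259  0.075] [ 5.943e-01 -2.721e-01  4.000e-04]
brc [ 0.4338 -0.2314  0.075 ] [ 0.4336 -0.2433 -0.0018]
blc [0.5033 0.156  0.075 ] [0.5038 0.1572 0.0665]Traceback (most recent call last):
  File "<stdin>", line 9, in <module>
  File "h.py", line 5, in pix2w
    i=ctrl.camera_info(cam)
ValueError: time passes only in moves, steps and waits
```

View pics/scene0c.png

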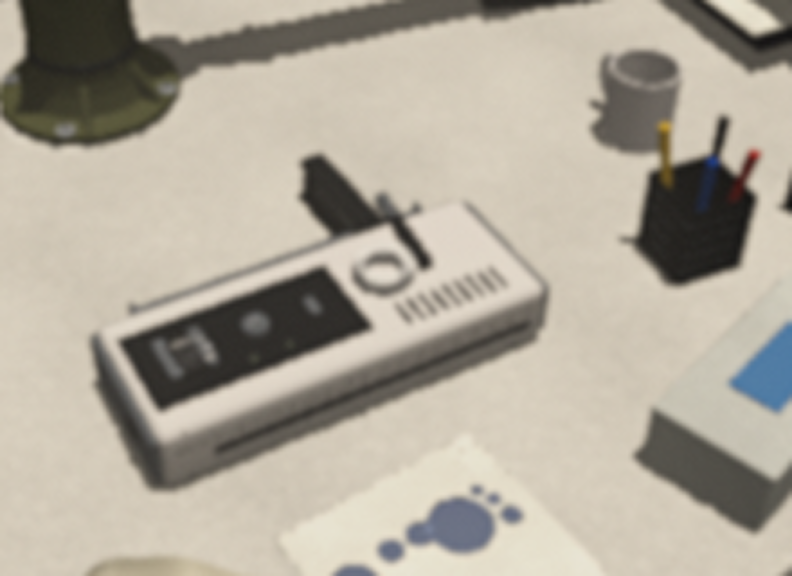

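Run:
```python
from h import *
s=ctrl.get_state(); print(s['time'])
i=ctrl.camera_info('wrist');print(np.round(i['hand_eye'],3),i['fx'],i['fy'],i['cx'],i['cy'])
T=R.from_rotvec(s['tool_rot']).as_matrix()
print(T.T@(np.array([.49,-.18,.22])-s['position'])/.025)
```

```text
0.7
[[-0.001 -0.249  0.968 -0.162]
 [ 1.    -0.001  0.    -0.   ]
 [ 0.001  0.968  0.249 -0.068]
 [ 0.     0.     0.     1.   ]] 341.04897052035335 341.04897052035335 252.5130426447868 193.07416556203196
[  0.1025403  -26.25745547  20.8769652 ]
```

servo_tool:
  dp:
    - [0,-0.5,0.5]
    - [0,-1,1]
    - [0,-1,1]
    - [0,-1,1]
    - [0,-1,1]
  yaw: [0,0,0,0,0]
  fingers: 0
  grip_force: 10

```text
time: 1.2
position: [0.2858, 0.468, 0.2227]
tool_rot: [0.267, 1.554, -0.266]
ft_force: [0.2, 0.7, 0.2]
grip_width: 0.632
```

servo_tool:
  dp:
    - [0,-1,1]
    - [0,-1,1]
    - [0,-1,1]
    - [0,-1,1]
    - [0,-1,1]
  yaw: [0,0,0,0,0]

```text
time: 1.7
position: [0.362, 0.3084, 0.2229]
tool_rot: [0.267, 1.554, -0.266]
ft_force: [0.3, -0.4, 0.1]
grip_width: 0.172
```

servo_tool:
  dp:
    - [0,-1,1]
    - [0,-1,1]
    - [0,-1,1]
    - [0,-1,1]
    - [0,-1,1]
  yaw: [0,0,0,0,0]

```text
time: 2.2
position: [0.4381, 0.1489, 0.2229]
tool_rot: [0.267, 1.554, -0.266]
ft_force: [-0.2, 0.8, 0.3]
grip_width: 0.002
```

servo_tool:
  dp:
    - [0,-1,1]
    - [0,-1,1]
    - [0,-1,1]
    - [0,-1,0.5]
    - [0,-1,0.5]
  yaw: [-0.4,-0.4,-0.4,-0.4,0]

```text
time: 2.7
position: [0.5026, 0.0013, 0.2228]
tool_rot: [0.135, 1.566, -0.135]
ft_force: [0.3, -0.4, 0.4]
grip_width: 0.007
```

servo_tool:
  dp:
    - [0,-1,0.5]
    - [0,-1,0.5]
    - [0,-1,0.5]
    - [0,-1,0.5]
    - [0,-1,0.5]
  yaw: [0,0,0,0,0]

```text
time: 3.2
position: [0.5427, -0.1321, 0.2228]
tool_rot: [0.135, 1.566, -0.135]
ft_force: [-0.6, 0.3, -0.8]
grip_width: 0.008
```

servo_tool:
  dp:
    - [0.4,-1,0.5]
    - [0.4,-1,0.5]
    - [0.4,0,0]
    - [0,0,0]
    - [0,0,0]
  yaw: [0,0,0,0,0]

```text
time: 3.7
position: [0.5585, -0.1832, 0.1925]
tool_rot: [0.135, 1.567, -0.133]
ft_force: [-0.1, 1.1, 0.2]
grip_width: 0.008
```

Run:
```python
from h import *
s=ctrl.get_state(); print(s['time'],s['position'],s['tool_rot'])
im,d=ctrl.get_image('wrist'); save('w1.png',im); np.savez('w1.npz',d=d,p=s['position'],r=s['tool_rot'])
for l in ['dial_mark','start_top','reverse_top']:
    for x in ctrl.search_frame('wrist',l)[:2]:
        e=x['extent']; u,v=(e[0]+e[2])/2,(e[1]+e[3])/2
        print(l,np.round(e),round(x['score'],2),pix2w('wrist',u,v,d[int(v),int(u)],s).round(4) )
```

```text
3.7 [ 0.55847269 -0.18316138  0.1924665 ] [ 0.13485522  1.56710428 -0.13316165]
dial_mark [220. 120. 249. 174.] 0.84 [ 0.5206 -0.1906  0.0878]
start_top [304. 130. 342. 166.] 0.55 [ 0.5331 -0.1228  0.0875]
reverse_top [387. 129. 403. 162.] 0.74 [ 0.5418 -0.0652  0.0827]
```

View pics/w1.png

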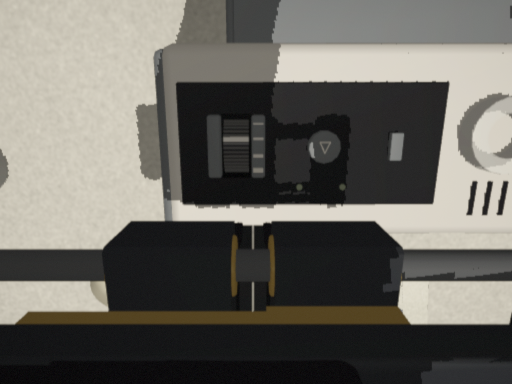

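Run:
```python
from h import *
im=cv2.imread('pics/w1.png')
cv2.imwrite('pics/w1a.png',cv2.resize(im[95:195,190:350],None,fx=5,fy=5,interpolation=2))
g=im[215:335,95:415]; g=np.clip(g.astype(float)*2.5,0,255).astype('uint8')
cv2.imwrite('pics/w1b.png',cv2.resize(g,None,fx=2.5,fy=2.5))
z=np.load('w1.npz');d=z['d'];st=dict(position=z['p'],tool_rot=z['r'])
T=R.from_rotvec(z['r']).as_matrix()
print('TCP',w2pix('wrist',z['p'],st))
for v in [230,245,262,280,295,305]:
  print(v,[(u,(T.T@(pix2w('wrist',u,v,d[v,u],st)-z['p'])*1000).round(0).tolist()) for u in [60,130,200,237,245,253,262,270,300,380]])
```

```text
TCP (np.float64(252.8714307497425), np.float64(242.46125586119484))
230 [(60, [191.0, -212.0, 65.0]), (130, [-82.0, -31.0, -38.0]), (200, [-81.0, -13.0, -37.0]), (237, [-11.0, -7.0, -11.0]), (245, [-8.0, -4.0, -10.0]), (253, [-7.0, 0.0, -9.0]), (262, [-6.0, 4.0, -9.0]), (270, [-12.0, 8.0, -11.0]), (300, [-81.0, 12.0, -37.0]), (380, [-82.0, 32.0, -38.0])]
245 [(60, [193.0, -216.0, 84.0]), (130, [-91.0, -28.0, -37.0]), (200, [-91.0, -12.0, -37.0]), (237, [-78.0, -4.0, -32.0]), (245, [-26.0, -3.0, -10.0]), (253, [-11.0, 0.0, -3.0]), (262, [-25.0, 4.0, -9.0]), (270, [-87.0, 4.0, -36.0]), (300, [-91.0, 10.0, -38.0]), (380, [-92.0, 28.0, -38.0])]
262 [(60, [-87.0, -47.0, -31.0]), (130, [-93.0, -27.0, -34.0]), (200, [-94.0, -12.0, -35.0]), (237, [-87.0, -4.0, -31.0]), (245, [-87.0, -2.0, -31.0]), (253, [-87.0, -0.0, -31.0]), (262, [-87.0, 2.0, -32.0]), (270, [-88.0, 4.0, -32.0]), (300, [-94.0, 10.0, -35.0]), (380, [-94.0, 28.0, -35.0])]
280 [(60, [-87.0, -47.0, -27.0]), (130, [-94.0, -27.0, -30.0]), (200, [-94.0, -12.0, -30.0]), (237, [-86.0, -4.0, -26.0]), (245, [-87.0, -2.0, -27.0]), (253, [-87.0, -0.0, -27.0]), (262, [-87.0, 2.0, -27.0]), (270, [-90.0, 4.0, -28.0]), (300, [-95.0, 10.0, -31.0]), (380, [-94.0, 28.0, -30.0])]
295 [(60, [193.0, -224.0, 146.0]), (130, [-94.0, -28.0, -27.0]), (200, [-94.0, -12.0, -27.0]), (237, [-63.0, -5.0, -8.0]), (245, [-49.0, -3.0, 0.0]), (253, [191.0, 0.0, 145.0]), (262, [-49.0, 3.0, 1.0]), (270, [-89.0, 4.0, -24.0]), (300, [-93.0, 10.0, -26.0]), (380, [-95.0, 28.0, -27.0])]
305 [(60, [192.0, -225.0, 158.0]), (130, [-94.0, -28.0, -24.0]), (200, [-94.0, -12.0, -24.0]), (237, [-65.0, -5.0, -5.0]), (245, [-50.0, -3.0, 4.0]), (253, [191.0, 0.0, 158.0]), (262, [-49.0, 3.0, 5.0]), (270, [-77.0, 5.0, -13.0]), (300, [-93.0, 11.0, -24.0]), (380, [-93.0, 29.0, -24.0])]
```

View pics/w1a.png

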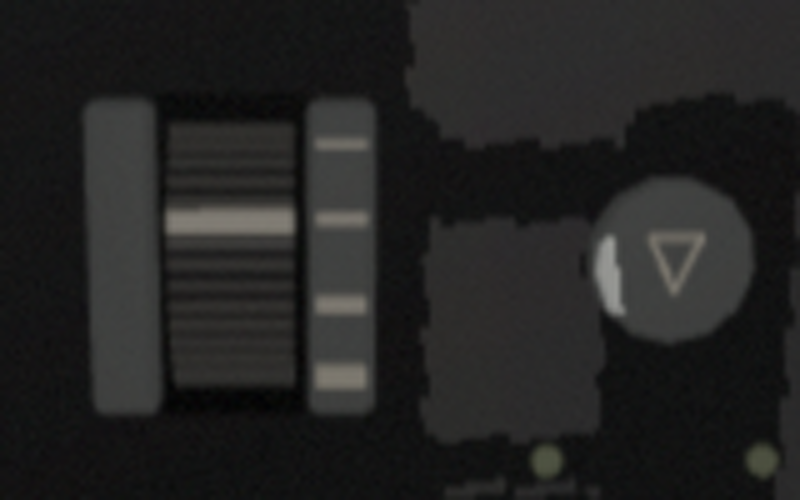

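View pics/w1b.png

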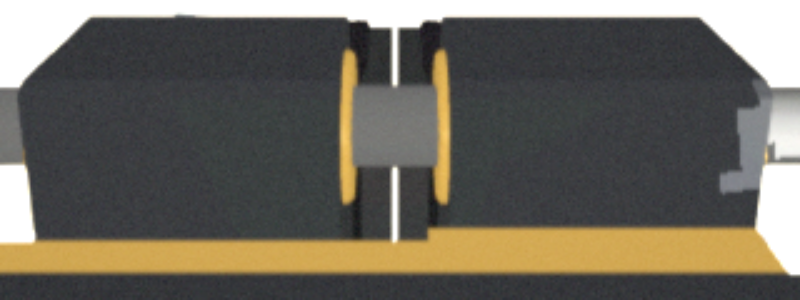

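Run:
```python
from h import *
z=np.load('w1.npz');d=z['d'];st=dict(position=z['p'],tool_rot=z['r'])
T=R.from_rotvec(z['r']).as_matrix()
for n,u,v in [('mark',230,220),('wheelmid',232,255),('s1',341,144),('s2',341,219),('s3',341,305),('s4',341,377),('start',672,260)]:
  U=190+u/5;V=95+v/5; P=pix2w('wrist',U,V,d[int(V),int(U)],st); print(n,P.round(4),(T.T@(P-z['p'])/.025).round(2))
```

```text
mark [ 0.5145 -0.1886  0.0875] [ 4.2  -0.52 -1.69]
wheelmid [ 0.52   -0.1893  0.0863] [ 4.25 -0.51 -1.47]
s1 [ 0.5062 -0.1696  0.0835] [ 4.36  0.18 -2.15]
s2 [ 0.5176 -0.1715  0.0839] [ 4.34  0.18 -1.69]
s3 [ 0.5311 -0.1738  0.0836] [ 4.36  0.18 -1.14]
s4 [ 0.542  -0.1757  0.0869] [ 4.22  0.18 -0.7 ]
start [ 0.5328 -0.1211  0.085 ] [ 4.3   2.27 -1.43]
```

servo_tool:
  dp:
    - [0,-0.5,-0.9]
    - [0,0,-0.8]
    - [1,0,0]
    - [1,0,0]
    - [0,0,0]
  yaw: [0,0,0,0,0]

```text
time: 4.4
position: [0.5124, -0.1882, 0.1403]
tool_rot: [0.136, 1.571, -0.134]
ft_force: [-0.9, 0.6, 0.7]
grip_width: 0.004
```

servo_tool:
  dp:
    - [1,0,0]
    - [0.7,0,0]
    - [0.2,0,0]
    - [0,0,0]
    - [0,0,0]
  yaw: [0,0,0,0,0]

```text
time: 4.9
position: [0.5154, -0.1899, 0.0965]
tool_rot: [0.135, 1.565, -0.135]
ft_force: [0.6, -0.3, 0.4]
grip_width: 0.005
```

Run:
```python
from h import *
s=ctrl.get_state(); print(s['time'],s['position'],s['tool_rot'],s['ft_force'])
im,d=ctrl.get_image('wrist'); save('w2.png',im)
cv2.imwrite('pics/w2a.png',cv2.resize(cv2.imread('pics/w2.png')[100:260,150:350],None,fx=3.6,fy=3.6,interpolation=2))
```

```text
4.9 [ 0.51542011 -0.18992232  0.0964564 ] [ 0.13493796  1.56454284 -0.13518199] [ 0.57549632 -0.26002053  0.38498731]
```

View pics/w2a.png

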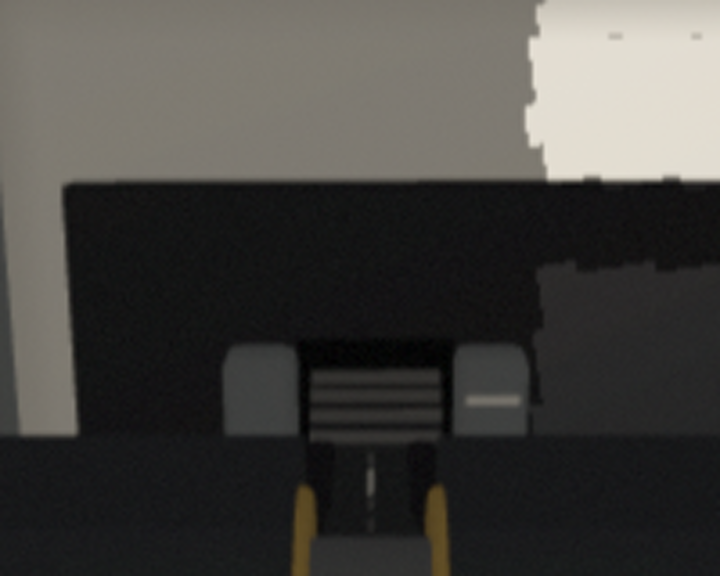

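servo_tool:
  dp:
    - [0.15,0,0]
    - [0.1,0,0]
    - [0.05,0,0]
    - [0,0,0]
    - [0,0,0]
  yaw: [0,0,0,0,0]

```text
time: 5.45
position: [0.5152, -0.1898, 0.0884]
tool_rot: [0.135, 1.565, -0.135]
ft_force: [-0.1, 0.9, 5.8]
grip_width: 0.01
```

servo_tool:
  dp:
    - [0.01,0,0.1]
    - [0,0,0.11]
    - [0,0,0.11]
    - [0,0,0.11]
    - [0,0,0.11]
  yaw: [0,0,0,0,0]

```text
time: 5.95
position: [0.5288, -0.1921, 0.0883]
tool_rot: [0.135, 1.564, -0.135]
ft_force: [-1.1, 0.5, 6.2]
grip_width: 0.003
```

servo_tool:
  dp:
    - [0,0,0]
    - [0,0,0]
    - [0,0,0]
    - [0,0,0]
    - [0,0,0]
  yaw: [0,0,0,0,0]

```text
time: 6.45
position: [0.5286, -0.1921, 0.0883]
tool_rot: [0.135, 1.565, -0.135]
ft_force: [0.2, 0.5, 7.1]
grip_width: 0.01
```

Lift and look.

servo_tool:
  dp:
    - [-0.2,0,0]
    - [-0.6,0,0]
    - [-0.8,0,0.6]
    - [-0.8,0,0.8]
    - [0,0,0]
  yaw: [0,0,0,0,0]

```text
time: 6.95
position: [0.5659, -0.1987, 0.1509]
tool_rot: [0.133, 1.56, -0.135]
ft_force: [0.1, 0.1, 0.5]
grip_width: 0.003
```

servo_tool:
  dp:
    - [-0.6,0.5,0]
    - [-0.6,0,0]
    - [-0.6,0,0]
    - [0,0,0]
    - [0,0,0]
  yaw: [0,0,0,0,0]

```text
time: 7.45
position: [0.5641, -0.1863, 0.1926]
tool_rot: [0.136, 1.566, -0.136]
ft_force: [-0.2, 1.0, -0.2]
grip_width: 0.003
```

Run:
```python
from h import *
s=ctrl.get_state(); print(s['time'],s['position'],s['tool_rot'],s['ft_force'])
im,d=ctrl.get_image('wrist'); save('w3.png',im); np.savez('w3.npz',d=d,p=s['position'],r=s['tool_rot'])
cv2.imwrite('pics/w3a.png',cv2.resize(cv2.imread('pics/w3.png')[80:220,180:370],None,fx=4,fy=4,interpolation=2))
```

```text
7.45 [ 0.56411449 -0.18629526  0.19263334] [ 0.13580564  1.56581918 -0.13572468] [-0.20107386  0.96444682 -0.20517027]
```

View pics/w3a.png

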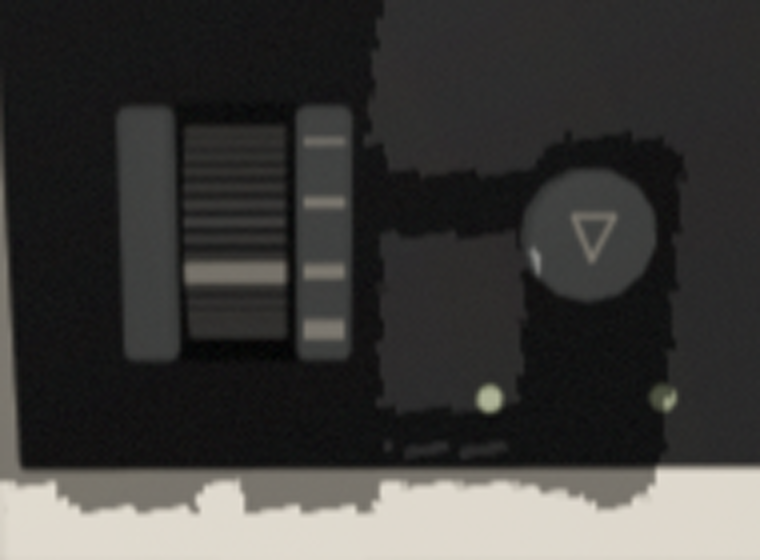

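The white rib is now level with the third stroke (crop 235,272 against 325,271), one click up. Next, the start button (crop 590,235).

Run:
```python
from h import *
z=np.load('w3.npz');d=z['d'];st=dict(position=z['p'],tool_rot=z['r'])
T=R.from_rotvec(z['r']).as_matrix()
U,V=327.5,138.75
P=pix2w('wrist',U,V,d[int(V),int(U)],st); print(P.round(4),(T.T@(P-z['p'])/.025).round(2))
```

```text
[ 0.5328 -0.121   0.0841] [ 4.34  2.36 -1.69]
```

servo_tool:
  dp:
    - [0,1,-0.6]
    - [0,1,-0.6]
    - [0,0.36,-0.5]
    - [1,0,0]
    - [0.5,0,0]
  yaw: [0,0,0,0,0]

```text
time: 8.0
position: [0.5311, -0.1196, 0.1528]
tool_rot: [0.135, 1.569, -0.134]
ft_force: [-0.4, 0.6, -0.3]
grip_width: 0.002
```

servo_tool:
  dp:
    - [1,0,0]
    - [0.8,0,0]
    - [0.6,0,0]
    - [0,0,0]
    - [0,0,0]
  yaw: [0,0,0,0,0]

```text
time: 8.5
position: [0.5326, -0.1208, 0.0949]
tool_rot: [0.135, 1.567, -0.136]
ft_force: [0.9, -0.0, 0.5]
grip_width: 0.009
```

Run:
```python
from h import *
s=ctrl.get_state(); print(s['time'],s['position'],s['tool_rot'],s['ft_force'])
im,d=ctrl.get_image('wrist'); save('w4.png',im)
cv2.imwrite('pics/w4a.png',cv2.resize(cv2.imread('pics/w4.png')[100:260,130:370],None,fx=3.3,fy=3.3,interpolation=2))
```

```text
8.5 [ 0.53263789 -0.1207673   0.09485286] [ 0.13532203  1.56690017 -0.13612406] [ 0.90077134 -0.04544888  0.48904954]
```

View pics/w4a.png

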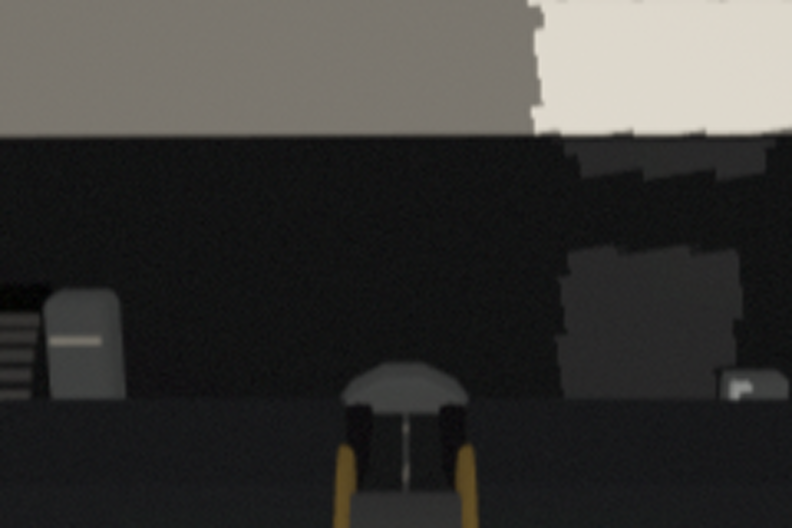

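servo_tool:
  dp:
    - [0.25,0,0]
    - [0.15,0,0]
    - [0.12,0,0]
    - [0.06,0,0]
    - [0,0,0]
  yaw: [0,0,0,0,0]

```text
time: 9.05
position: [0.5332, -0.1203, 0.081]
tool_rot: [0.135, 1.565, -0.135]
ft_force: [-0.5, -0.5, 3.6]
grip_width: 0.003
```

servo_tool:
  dp:
    - [0.03,0,0]
    - [0.03,0,0]
    - [0,0,0]
    - [0,0,0]
    - [0,0,0]
  yaw: [0,0,0,0,0]

```text
time: 9.55
position: [0.5332, -0.1203, 0.0807]
tool_rot: [0.136, 1.565, -0.134]
ft_force: [-3.5, 1.6, 13.4]
grip_width: 0.003
```

The force rose to 13 N with hardly any further travel, so the button is on its stop. Lift and check.

servo_tool:
  dp:
    - [-0.3,0,0]
    - [-0.7,0,0]
    - [-0.9,0,0.6]
    - [-0.9,0,0.6]
    - [-0.9,0,0.5]
  yaw: [0,0,0,0,0]

```text
time: 10.05
position: [0.5746, -0.1274, 0.1719]
tool_rot: [0.135, 1.567, -0.135]
ft_force: [0.3, 0.4, -0.5]
grip_width: 0.006
```

servo_tool:
  dp:
    - [-0.9,-0.8,0]
    - [0,-0.8,0]
    - [0,0,0]
    - [0,0,0]
    - [0,0,0]
  yaw: [0,0,0,0,0]

```text
time: 10.55
position: [0.5674, -0.1653, 0.193]
tool_rot: [0.135, 1.568, -0.133]
ft_force: [-0.4, 0.2, 0.0]
grip_width: 0.011
```

Run:
```python
from h import *
s=ctrl.get_state(); print(s['time'],s['position'],s['ft_force'])
im,d=ctrl.get_image('wrist'); save('w5.png',im)
im2,_=ctrl.get_image('top'); save('top5.png',im2)
T=R.from_rotvec(s['tool_rot']).as_matrix()
for P in [(.5328,-.1211,.086),(.5428,-.0635,.081)]:
    u,v=w2pix('wrist',P,s); u,v=int(u),int(v)
    dd=np.median(d[v-3:v+4,u-3:u+4]); print(u,v,pix2w('wrist',u,v,dd,s).round(4))
cv2.imwrite('pics/w5a.png',cv2.resize(cv2.imread('pics/w5.png')[80:220,180:440],None,fx=3,fy=3,interpolation=2))
a=cv2.imread('pics/top0.png');b=cv2.imread('pics/top5.png')
cv2.imwrite('pics/cmp5.png',np.hstack([a[100:270,50:450],b[100:270,50:450]]))
```

```text
10.55 [ 0.56743662 -0.16531446  0.19295208] [-3.90244576e-01  1.88280565e-01  2.02491126e-04]
300 139 [ 0.5321 -0.1214  0.0858]
372 139 [ 0.5422 -0.0648  0.0828]
```

View pics/w5a.png

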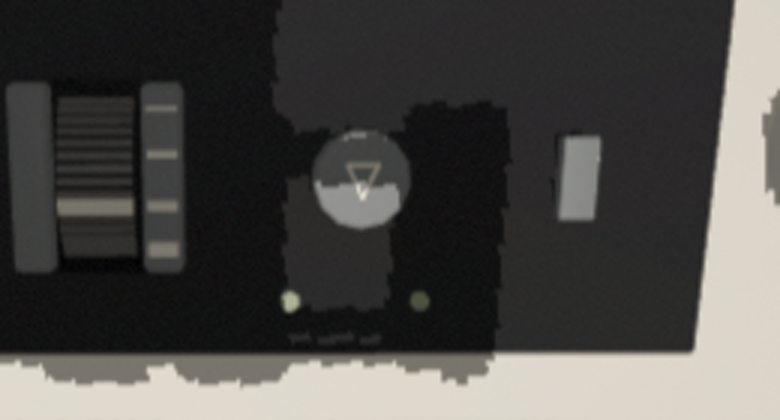

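View pics/cmp5.png

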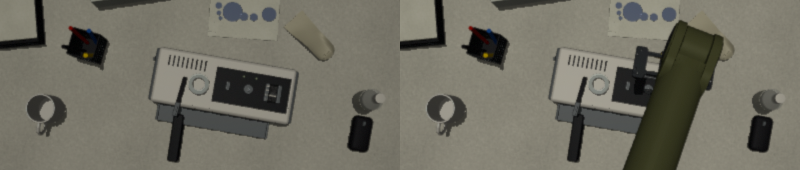

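The rib sits at the third stroke (crop 95,207 against 162,206). The start button is up again at 86 mm, the reverse button is untouched, and the bystanders are where they were.

```bash
python3 -c "
from bench import ctrl
print(ctrl.close_job())"
```

```text
the job is handed in; nothing more can be done
None
```

I rolled the thumbwheel one click towards the back and then pressed the start button fully down and let it come up. The job is handed in; it took about 10.6 s of the 38 s, and no verdict was reported.

- **Thumbwheel:** It started in the second detent. I dragged the rim back 13.6 mm with the shut fingertips at about 6 N. After I lifted off, the white rib stood level with the third stroke, and it still did after the button press.
- **Start button:** I pressed until the fingertip was at about 81 mm, where the force rose from 3.6 N to 13 N with almost no further travel, so it was on its stop. After release its top measured 86 mm, which is fully up.
- **Everything else:** The reverse button measured 82.8 mm both before and after, against 81 mm in the text, so it was not pressed. In the last top picture the bystanders are where they were, except that the arm hides part of the orthosis; the arm never went near it. The last wrist force was about 0.4 N, within noise, with the tool clear of everything.
- **Disagreement:** The top and wrist cameras differed by 1–3 mm on the start button's position. The close-up before the press showed the tip centred on it.

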